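# Seat the flow-cell cover on its locating pin and clamp it

## Task

Close the flow cell: put the grey cover plate with the green grip squarely on the fixed grey base and nudge it gently (the gasket faces are delicate, never bear down hard on the base or let the plate drop on it) until its hole drops over the steel locating pin and it lies flush on the base. Then swing the red-knobbed clamp fully round so that its bar points along the base over the plate, let go, and leave everything else on the bench where it is.

Things in the scene. Friction and masses are not known exactly. Their poses are not given: they have to be found in the camera images.
- plate: Flow-cell cover plate, loose, flat on the bench: grey plastic, 70 (x) x 110 (y) x 10 mm, about 0.17 kg. Origin: centre of its underside, z up. A green grip block 44 (x) x 22 (y) mm rises from the middle of its top to z = 38 mm: pinch it across the 22 mm. One through hole, diameter 12 mm, at x 0, y +32 mm (four small dark dots are mere marks).
- plate_hole (a point): centre of the plate's through hole, at its underside (plate x 0, y +32, z 0 mm); axes as the plate's
- base: Lower half of the flow cell, fixed: rigid grey block 90 (x) x 175 mm (y -105 to +70), flat top face at z = 40 mm, on a 6 mm high aluminium foot 15 mm wider all round. Origin on the bench under the middle of the plate's seat: once mounted, the plate's origin and axes lie over the base's, give or take the pin's setting. Dark window and black disc are flush. A clamp stands near its -y end.
- pin_nominal (a point): Nominal foot of the steel locating pin, centre of a black disc 32 mm across on the base's face (base x 0, y +32, z 40 mm). The pin is upright, diameter 10, 9 mm high, top edge barely broken, in a flush brass ring. It is locked, immovable, at an unmeasured place up to 5 mm from this point in base x and up to 5 mm in base y: find it by feel or sight.
- clamp (a joint): Black swing clamp, vertical axis, rad. 0: bar along base +x, clear of the plate; grows counter-clockwise from above; 1.57: bar along base +y, over the plate's -y end; stop at 1.65. Friction about 0.12 N m, stays where left. Bar 14 mm wide, reaches 56 mm from the axis, underside 52 mm above the bench, 2 mm over a seated plate; an unseated plate blocks it.
- clamp_pivot (a point): clamp axis at the level of the underside of the bar: base x 0, y -82, z 52 mm; axes as the base's
- clamp_knob (a point): centre of the top of the clamp's red upright knob, diameter 12 mm, 46 mm from the clamp axis; the knob rises from the bar's top (58 mm above the bench) to 92 mm above the bench; push it sideways or pinch it
- nut_tray: white open tray 75 x 55 x 22 mm with three steel wing nuts, loose; origin centre of underside; x is the long side
- wrench: steel wrench 150 mm long lying on the bench, loose; origin at the middle of its underside, x along its length
- blue_bottle: white bottle with blue cap, diameter 72 mm, 150 mm tall, loose; origin centre of underside
- orange_bottle: clear glass jar with orange cap, diameter 72 mm, 120 mm tall, loose; origin centre of underside
- beaker: small clear glass beaker, rim diameter 70 mm, 85 mm tall, loose; origin centre of underside
- collar: black rubber ring lying flat, outer diameter 60, inner 40, 12 mm high, loose; origin centre of underside
Things that resemble listed ones, but are neither listed nor needed, are in the scene too. Several things look just like the plate: the one meant starts nearest to the robot's base. Of the things that look like the base, the larger one is meant.

How it is judged:
By the outcome, as a careful person would: the job done as asked, in the order asked, and still so for the second after the job is handed in, with the robot touching nothing.
It also fails if it takes over 72 s, if anything falls off the work surface, if the arm or the gripper's body presses on something with over 40 N, if the wrist force passes 120 N, or if a joint passes its speed limit or range.

## Robot

A 6-joint arm with a two-finger parallel gripper is mounted at the origin on the work surface. World frame = base frame: x ahead of the robot, y to its left, z up, the work surface at z = 0. Lengths are in m, angles in rad, forces in N, time in s.
With the tool pointing down it reaches from about 0.225 to 0.875 m from the base axis. Payload 3.4 kg.
Tool frame: the origin (TCP) lies at the very end of the fingers, on their centre line; the grasp point (between the pads) lies 19 mm behind it (manip.grasp_offset is the distance from the TCP to the grasp point, in m); x points along the fingers, y is the direction in which the jaws open and shut, and the axes are right-handed (so a half turn about x gives the same grasp; the last joint's range is limited). The gripper opens to 85 mm and grips with 20 to 120 N. Pads are 22 mm wide; open, the fingers measure 114 mm over their backs; the gripper's body (76 mm by 85 mm) begins 54 mm behind the grasp point. The pads swing forward as they close: fully open they stand 13 mm farther back than shut.
Start: joints at [-1.243, 0.276, 1.505, -0, 1.361, -0.121], TCP at [0.249, -0.518, 0.201] pointing down, gripper open.
Joint ranges: [-2.89, 2.89], [-0.75, 2.08], [0.22, 2.7], [-1.18, 4.32], [0.11, 2.71], [-2.7, 2.7]. Speed limits (rad/s): [2.57, 2.57, 3.14, 3.14, 3.14, 3.14].

## Interface

Orientations are given as a unit quaternion [w, x, y, z].
In Python, from rig import manip gives the robot as it stands.
- The arm moves only by the tool step_arm, never from a script. Its argument "increments" is a list of rows, each an object with "grip": the opening, from 0 (shut) to 1 (fully open); "delta_pos": the shift along the world's x, y, z in m, a list of three; "twist": the turn about the world's z in degrees. A call has 1 to 10 rows; each row shifts and turns the commanded pose from where the row before left it; what a row does not reach is not made up. A row lasts 1/12 s, in which the tool goes at most 41.7 mm and 7.16 degrees, less where a joint would pass 70% of its speed; a pose out of reach is approached as far as the arm can. A call with a gripper value outside its range is refused whole. The fingers move at their own pace and stop on an object; "force" is the grip in N (left out, the last holds). Time passes only in rows, so rows that do not move let the fingers close. It gives the time, the measured TCP pose, the force and the opening at its end, in the units of the state.
- manip.get_state(): the state, without advancing time (a new reading comes with each control period).
- manip.get_image(name): name is "scene" or "top" or "wrist"; returns a dict with "img" (400x640x3 uint8, red, green, blue), "fx", "fy", "cx", "cy" (pixels), "rvec" (rotation vector, rad) and "tvec" (3), from world to camera coordinates, as OpenCV has them; the wrist camera has in their place "mount" (4x4, takes a point from camera to tool coordinates, whose origin is the TCP and whose axes are the tool frame's). Camera axes: x right, y down, z forward; pixel columns grow to the right and rows downward; lengths in m; the calibration is good to about 2 mm. A picture is of the moment at which its call begins: read the wrist's pose just before it. There is no depth.
- manip.sign_off(): hands the job in, once; it reports no verdict.
The state is a dict: "clock": time; "qpos": joint angles; "qd": joint speeds; "effort": joint torques, N m; "position": TCP position; "ee_rot": TCP orientation; "contact_force": force on the tool from outside, world axes, zero at the start; "moment": the same for the moment, N m; "width": finger opening in m.
Only numpy, scipy, OpenCV 4.12 (cv2) and the standard library are available. Lean on these libraries where they do the work, as an engineer would, in place of code of your own. Each camera call takes 0.05 s, during which the arm holds its last target. There are 200 camera calls.

## Working session

There is one attempt and no reset: what is moved stays moved. The work goes in short steps, Python scripts to look and compute and a tool call to move; the robot and the scene stay as the last step left them, time stands still between calls to the robot, and variables do not carry over. Pictures are saved under pics/ and viewed, about 8 in all and at most 12, crops included, and the job is handed in when it is done.

Besides the shell and the picture viewer there is one more tool, called after "Call:" by a JSON object that holds its "api" and its "payload", one argument or row to a line. step_arm: Moves the arm, as the interface text tells. Its arguments: {"type":"object","properties":{"increments":{"type":"array"},"force":{"type":"number"}},"required":["increments"]}

```bash
mkdir -p pics; ls
cat > h.py <<'E'
import numpy as np, cv2
from rig import manip
def cam(name):
    s=manip.get_state(); d=manip.get_image(name); im=cv2.cvtColor(d["img"],cv2.COLOR_RGB2BGR)
    K=np.array([[d["fx"],0,d["cx"]],[0,d["fy"],d["cy"]],[0,0,1.]])
    if "mount" in d:
        from scipy.spatial.transform import Rotation as R
        q=s["ee_rot"]; T=np.eye(4); T[:3,:3]=R.from_quat([q[1],q[2],q[3],q[0]]).as_matrix(); T[:3,3]=s["position"]
        W=T@np.array(d["mount"]); Rc=W[:3,:3]; o=W[:3,3]
    else:
        Rc=cv2.Rodrigues(np.array(d["rvec"],float))[0].T; o=-Rc@np.array(d["tvec"],float).ravel()
    return im,K,Rc,o
def ray(c,px,z):
    im,K,Rc,o=c; d=Rc@np.linalg.inv(K)@np.array([px[0],px[1],1.]); return o+d*(z-o[2])/d[2]
def proj(c,P):
    im,K,Rc,o=c; p=K@(Rc.T@(np.array(P)-o)); return p[:2]/p[2]
E
python3 - <<'E'
from h import *
print(manip.get_state(), manip.grasp_offset)
for n in("top","scene"):
    c=cam(n); cv2.imwrite(f"pics/{n}0.png",c[0]); print(n,c[3],c[1][0,0])
E
```

```text
pics
{'clock': 0.0, 'qpos': array([-1.24299328e+00,  2.76617315e-01,  1.50613458e+00,  2.36018644e-06,
        1.36069523e+00, -1.20980635e-01]), 'qd': array([-4.39739014e-04,  1.46926930e-03,  8.46405809e-05,  6.19633368e-04,
       -2.42738555e-03, -3.04702773e-04]), 'effort': array([-2.30134729e-04, -4.16784775e+01, -2.45805395e+01, -1.40916791e-04,
        1.09540526e-02, -2.35775879e-06]), 'position': array([ 0.2492924 , -0.51750272,  0.19962646]), 'ee_rot': array([-0.15668832, -0.68931221, -0.1579928 ,  0.68944595]), 'contact_force': array([-0.56443262, -0.40737049, -0.19513042]), 'moment': array([-0.02610212, -0.00841899, -0.00833591]), 'width': 0.08479104200345926} 0.0187
top [ 0.27518958 -0.00180497  1.35409537] 451.815838198059
scene [1.83137479 0.39904295 1.09660767] 476.964440746935
```

View pics/top0.png

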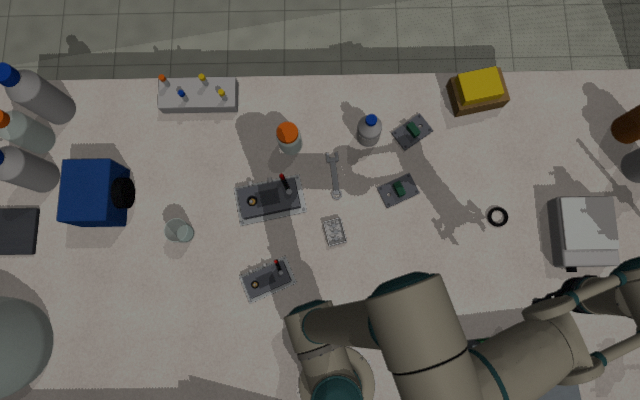

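View pics/scene0.png

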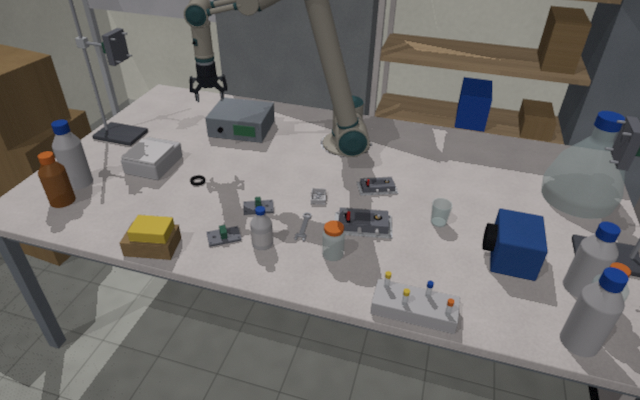

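The top view shows plates at (398,190) and (412,132). The first is nearer the robot. The base candidates are (268,198), which is larger, and (266,278), which is smaller. I'll measure these and confirm them in one crop.

Run:
```python
from h import *
c=cam("top"); im=c[0]
for n,p,z in(("plateA",(398,190),.02),("plateB",(412,132),.02),("base",(268,198),.04),("small",(266,278),.03),("bottleblue",(370,121),.15),("jar",(287,133),.12),("tray",(334,231),.01),("wrench",(335,175),.0),("beaker",(180,231),.04)): print(n,ray(c,p,z).round(3))
print("origin px",proj(c,[0,0,0]))
hsv=cv2.cvtColor(im,cv2.COLOR_BGR2HSV)
g=cv2.inRange(hsv,(55,80,30),(85,255,255)); n,l,st,ce=cv2.connectedComponentsWithStats(g)
for i in range(1,n):
    if st[i,4]>15: print("green",ce[i].round(1),st[i,4],ray(c,ce[i],.038).round(4))
a=cv2.resize(im[165:295,225:325],None,fx=4,fy=4,interpolation=cv2.INTER_CUBIC)
b=cv2.resize(im[105:235,365:455],None,fx=4,fy=4,interpolation=cv2.INTER_CUBIC)
cv2.imwrite("pics/crop1.png",np.hstack([a,b]))
```

```text
plateA [ 0.555 -0.194  0.02 ]
plateB [ 0.737 -0.244  0.02 ]
base [0.533 0.195 0.04 ]
small [0.299 0.2   0.03 ]
bottleblue [ 0.726 -0.105  0.15 ]
jar [0.706 0.131 0.12 ]
tray [0.435 0.001 0.01 ]
wrench [ 0.609 -0.005  0.   ]
beaker [0.438 0.453 0.04 ]
origin px [336.84041147 384.09020422]
green [413.3 128.6] 98 [ 0.7411 -0.2457  0.038 ]
green [399.3 188.4] 104 [ 0.5556 -0.195   0.038 ]
```

View pics/crop1.png

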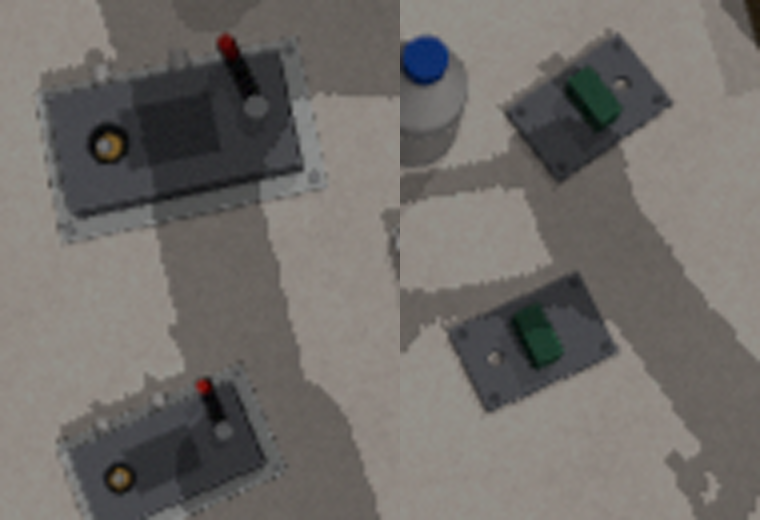

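Call:
{"api": "step_arm", "payload": {
  "increments": [
    {"grip": 1, "delta_pos": [0.028, 0.029, 0.005], "twist": 0},
    {"grip": 1, "delta_pos": [0.028, 0.029, 0.005], "twist": 0},
    {"grip": 1, "delta_pos": [0.028, 0.029, 0.005], "twist": 0},
    {"grip": 1, "delta_pos": [0.028, 0.029, 0.005], "twist": 0},
    {"grip": 1, "delta_pos": [0.028, 0.029, 0.005], "twist": 0},
    {"grip": 1, "delta_pos": [0.028, 0.029, 0.005], "twist": 0},
    {"grip": 1, "delta_pos": [0.028, 0.029, 0.005], "twist": 0},
    {"grip": 1, "delta_pos": [0.028, 0.029, 0.005], "twist": 0},
    {"grip": 1, "delta_pos": [0.028, 0.029, 0.005], "twist": 0},
    {"grip": 1, "delta_pos": [0.02, 0.02, 0.0], "twist": 0}
  ]
}}

```text
clock: 0.98
position: [0.5239, -0.2343, 0.2464]
ee_rot: [0.158, 0.69, 0.158, -0.688]
contact_force: [-0.0, 0.1, 1.0]
width: 0.0857
```

Run:
```python
from h import *
c=cam("wrist"); cv2.imwrite("pics/w1.png",c[0]); print(manip.get_state()["position"],c[3],c[2][:,2])
```

```text
[ 0.52702983 -0.23090853  0.2457398 ] [ 0.59127577 -0.20181814  0.42047704] [-0.26406569 -0.12813071 -0.95595598]
```

View pics/w1.png

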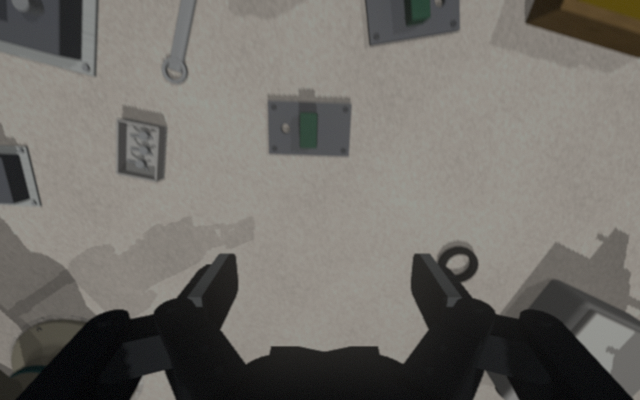

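The wrist view shows the plate centred at about (309,126), with its hole on the left at (285,128) and its edges nearly parallel to the image. I'll measure it next.

```bash
cat > plate.py <<'E'
from h import *
c=cam("wrist"); im=c[0]; hsv=cv2.cvtColor(im,cv2.COLOR_BGR2HSV)
g=cv2.inRange(hsv,(50,70,20),(90,255,255)); n,l,st,ce=cv2.connectedComponentsWithStats(g)
for i in range(1,n):
    if st[i,4]>100: print("green",ce[i].round(1),st[i])
# plate: dark bluish region
gray=cv2.cvtColor(im,cv2.COLOR_BGR2GRAY)
m=((gray<100)).astype(np.uint8); m[:,:250]=0; m[:,375:]=0; m[:85]=0; m[175:]=0
n,l,st,ce=cv2.connectedComponentsWithStats(m); i=1+np.argmax(st[1:,4])
ct=max(cv2.findContours((l==i).astype(np.uint8),0,2)[0],key=cv2.contourArea)
P=np.array([ray(c,p[0],.01)[:2] for p in ct],np.float32)*1000
r=cv2.minAreaRect(P); print("plate rect mm",r)
# green bottom bound: ray at top z .038
b=max((k for k in range(1,cv2.connectedComponentsWithStats(g)[0])),key=lambda k:0)
x=np.where((g>0)&(l>=0)); sel=(x[0]>85)&(x[0]<175)&(x[1]>250)&(x[1]<375)
Q=np.array([ray(c,(u,v),.038)[:2] for v,u in zip(x[0][sel],x[1][sel])],np.float32)*1000
print("grip rect @.038",cv2.minAreaRect(Q))
h=((gray>110)).astype(np.uint8); h[:110]=0;h[150:]=0;h[:,:275]=0;h[:,298:]=0
y,xx=np.where(h); print("hole px",xx.mean(),y.mean(),ray(c,(xx.mean(),y.mean()),.01))
E
python3 plate.py
```

```text
green [422.   12.8] [412   0  20  28 495]
green [310.6 135.6] [303 120  16  33 455]
plate rect mm ((558.611572265625, -195.81414794921875), (70.59580993652344, 108.8707046508789), 23.926773071289062)
grip rect @.038 ((558.2526245117188, -196.43524169921875), (39.833534240722656, 18.792131423950195), 24.791624069213867)
hole px 287.8333333333333 131.08333333333334 [ 0.54846816 -0.16601318  0.01      ]
```

Call:
{"api": "step_arm", "payload": {
  "increments": [
    {"grip": 1, "delta_pos": [0.0155, 0.0175, -0.03], "twist": -1},
    {"grip": 1, "delta_pos": [0.016, 0.0175, -0.03], "twist": 0},
    {"grip": 1, "delta_pos": [0, 0, -0.04], "twist": 0},
    {"grip": 1, "delta_pos": [0, 0, -0.04], "twist": 0},
    {"grip": 1, "delta_pos": [0, 0, -0.03], "twist": 0},
    {"grip": 1, "delta_pos": [0, 0, 0], "twist": 0},
    {"grip": 1, "delta_pos": [0, 0, 0], "twist": 0}
  ]
}}

```text
clock: 1.67
position: [0.5514, -0.2021, 0.0742]
ee_rot: [-0.15, -0.689, -0.152, 0.692]
contact_force: [0.8, -0.2, 1.2]
width: 0.0855
```

Call:
{"api": "step_arm", "payload": {
  "increments": [
    {"grip": 1, "delta_pos": [0.0035, 0.003, -0.02], "twist": 0},
    {"grip": 1, "delta_pos": [0.0035, 0.003, -0.02], "twist": 0},
    {"grip": 1, "delta_pos": [0, 0, -0.018], "twist": 0},
    {"grip": 1, "delta_pos": [0, 0, 0], "twist": 0},
    {"grip": 0, "delta_pos": [0, 0, 0], "twist": 0},
    {"grip": 0, "delta_pos": [0, 0, 0], "twist": 0},
    {"grip": 0, "delta_pos": [0, 0, 0], "twist": 0},
    {"grip": 0, "delta_pos": [0, 0, 0], "twist": 0},
    {"grip": 0, "delta_pos": [0, 0, 0], "twist": 0},
    {"grip": 0, "delta_pos": [0, 0, 0], "twist": 0}
  ],
  "force": 50
}}

```text
clock: 2.5
position: [0.5603, -0.1963, 0.0182]
ee_rot: [0.152, 0.691, 0.151, -0.69]
contact_force: [-0.2, 0.1, 0.5]
width: 0.0124
```

Run:
```python
from h import *
s=manip.get_state();c=cam("wrist"); cv2.imwrite("pics/w2.png",c[0]); print(s["position"],s["width"],s["contact_force"])
```

```text
[ 0.5603168  -0.19629022  0.0182446 ] 0.012372185882012169 [-0.22586789  0.10156875  0.50327612]
```

View pics/w2.png

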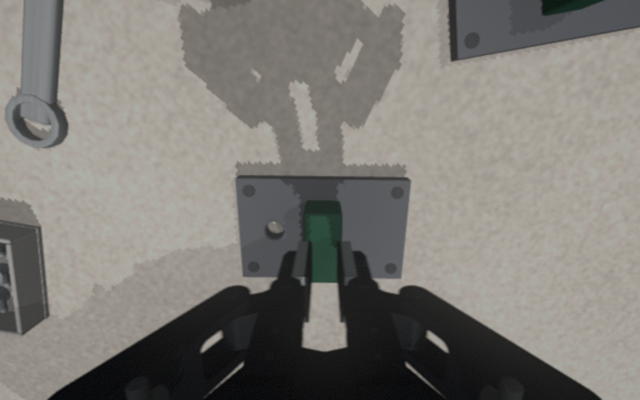

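Call:
{"api": "step_arm", "payload": {
  "increments": [
    {"grip": 0, "delta_pos": [0, 0, 0], "twist": 0},
    {"grip": 0, "delta_pos": [0, 0, 0], "twist": 0},
    {"grip": 0, "delta_pos": [0, 0, 0.004], "twist": 0},
    {"grip": 0, "delta_pos": [0, 0, 0.006], "twist": 0},
    {"grip": 0, "delta_pos": [0, 0, 0], "twist": 0},
    {"grip": 0, "delta_pos": [0, 0, 0], "twist": 0}
  ]
}}

```text
clock: 3.05
position: [0.5605, -0.1963, 0.0282]
ee_rot: [0.152, 0.691, 0.151, -0.69]
contact_force: [0.0, -0.2, -0.0]
width: -0.0001
```

Run:
```python
from h import *
s=manip.get_state();c=cam("wrist"); cv2.imwrite("pics/w3.png",c[0]); print(s["position"],s["width"],s["contact_force"],s["moment"])
for P in ([.558,-.196,.038],[.5455,-.167,.01]): print(proj(c,P))
```

```text
[ 0.56053769 -0.1963399   0.02821509] -5.286299601548614e-05 [ 0.04946885 -0.18153194 -0.03803259] [0.03385853 0.02615135 0.0122368 ]
[321.53589284 242.70786566]
[276.20202543 224.34200406]
```

Run:
```python
from h import *
c=cam("wrist"); s=manip.get_state(); p=s["position"]
print("tcp px",proj(c,p),"z+19",proj(c,p+[0,0,.019]))
t=cam("top"); cv2.imwrite("pics/top1.png",cv2.resize(t[0][140:240,340:460],None,fx=5,fy=5))
print("top: tcp",proj(t,p),"grip",proj(t,[.558,-.196,.038]))
cv2.imwrite("pics/w4.png",c[0])
```

```text
tcp px [323.47183627 232.98844918] z+19 [323.42411778 246.24003201]
top: tcp [399.09336232 187.66165726] grip [399.56575025 187.59425835]
```

View pics/w4.png

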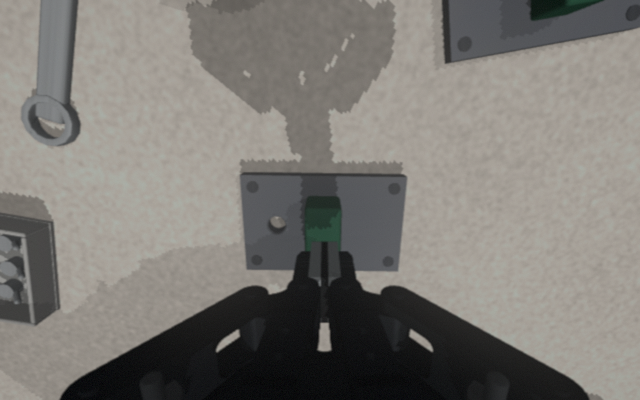

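Run:
```python
from h import *
s=manip.get_state(); p=s["position"]; out=[]
for n in("scene","top"):
    c=cam(n); q=proj(c,p); print(n,q,proj(c,p+[0,0,.02]),proj(c,[.558,-.196,.038]),proj(c,[.558,-.196,.01]))
    x,y=int(q[0])-32,int(q[1])-40; im=cv2.resize(c[0][y:y+65,x:x+64],None,fx=6,fy=6,interpolation=cv2.INTER_CUBIC)
    for P,col in((p,(0,0,255)),(p+[0,0,.02],(0,255,255)),(p+[0,0,.1],(255,0,255)),([.558,-.196,.038],(255,255,255))):
        a=(proj(c,P)-[x,y]+.5)*6; cv2.drawMarker(im,(int(a[0]),int(a[1])),col,0,8,1)
    out.append(im)
cv2.imwrite("pics/st.png",np.hstack(out)); print(manip.get_image("wrist")["fx"])
```

```text
scene [257.62003677 202.72869481] [257.29561395 198.377699  ] [257.66613345 200.15829826] [258.11371013 206.1913758 ]
top [399.0734429  187.71567301] [400.00463186 186.27853489] [399.56575025 187.59425835] [398.28692877 189.555097  ]
297.92166184914925
```

View pics/st.png

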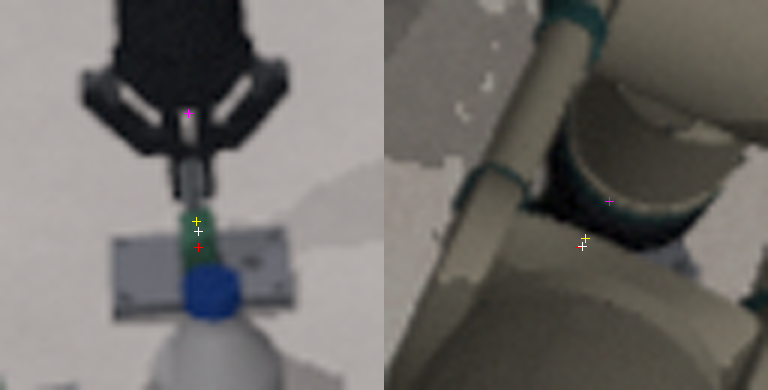

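Call:
{"api": "step_arm", "payload": {
  "increments": [
    {"grip": 0.45, "delta_pos": [0, 0, 0.02], "twist": 0},
    {"grip": 0.45, "delta_pos": [0, 0, 0.01], "twist": 0},
    {"grip": 0.45, "delta_pos": [0, 0, 0], "twist": 0},
    {"grip": 0.45, "delta_pos": [0, 0, 0], "twist": 0},
    {"grip": 0.45, "delta_pos": [-0.001, 0, -0.015], "twist": 0},
    {"grip": 0.45, "delta_pos": [0, 0, -0.015], "twist": 0},
    {"grip": 0.45, "delta_pos": [0, 0, -0.005], "twist": 0},
    {"grip": 0.45, "delta_pos": [0, 0, 0], "twist": 0}
  ]
}}

```text
clock: 4.02
position: [0.5572, -0.1953, 0.0204]
ee_rot: [-0.15, -0.689, -0.152, 0.692]
contact_force: [-0.1, 0.2, 0.5]
width: 0.0383
```

Call:
{"api": "step_arm", "payload": {
  "increments": [
    {"grip": 0.45, "delta_pos": [0, 0, -0.003], "twist": 0},
    {"grip": 0.45, "delta_pos": [0, 0, -0.002], "twist": 0},
    {"grip": 0.45, "delta_pos": [0, 0, 0], "twist": 0}
  ]
}}

```text
clock: 4.27
position: [0.5591, -0.1961, 0.0176]
ee_rot: [0.151, 0.691, 0.151, -0.691]
contact_force: [-0.7, -0.1, 0.3]
width: 0.0385
```

Run:
```python
from h import *
s=manip.get_state();c=cam("wrist"); d=cam("scene"); print(s["position"],s["width"],s["contact_force"],s["moment"])
a=c[0][100:400,120:520]; b=cv2.resize(d[0][150:220,225:290],None,fx=4.2857,fy=4.2857,interpolation=cv2.INTER_CUBIC)
cv2.imwrite("pics/w5.png",np.hstack([a,b]))
```

```text
[ 0.55913685 -0.19613997  0.01755746] 0.03847482716734631 [-0.68670051 -0.06136364  0.32222126] [0.0272105  0.00821529 0.0310633 ]
```

View pics/w5.png

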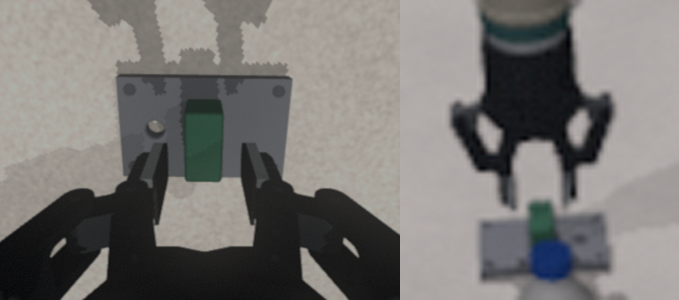

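Run:
```python
from h import *
c=cam("wrist"); d=cam("scene"); s=manip.get_state()
def tri(a,b):
    v1,v2=[k[2]@np.linalg.inv(k[1])@np.array([*p,1.]) for k,p in((c,a),(d,b))]
    t=np.linalg.lstsq(np.stack([v1,-v2],1),d[3]-c[3],rcond=None)[0]; A=c[3]+t[0]*v1;B=d[3]+t[1]*v2
    return (A+B)/2,np.linalg.norm(A-B)
print(s["position"])
print(tri((285,245),(252,198.3))); print(tri((363,245),(264,197.3)))
print("grip bottom top-face rear/front:",[ray(c,p,.038).round(4) for p in((323,280),(325,216))])
```

```text
[ 0.55932207 -0.19623026  0.01797829]
(array([ 0.58144793, -0.187328  ,  0.07360183]), np.float64(0.03653799007530835))
(array([ 0.58085217, -0.18188133,  0.07629016]), np.float64(0.04185941782761375))
grip bottom top-face rear/front: [array([ 0.5397, -0.2047,  0.038 ]), array([ 0.5766, -0.189 ,  0.038 ])]
```

```bash
cat >> h.py <<'E'
def tri(c,d,a,b):
    v1,v2=[k[2]@np.linalg.inv(k[1])@np.array([*p,1.]) for k,p in((c,a),(d,b))]
    t=np.linalg.lstsq(np.stack([v1,-v2],1),d[3]-c[3],rcond=None)[0]; A=c[3]+t[0]*v1;B=d[3]+t[1]*v2
    return (A+B)/2,np.linalg.norm(A-B)
E
python3 - <<'E'
from h import *
c=cam("wrist"); d=cam("scene")
print(tri(c,d,(285,245),(264,197.3))); print(tri(c,d,(363,245),(252,198.3)))
E
```

```text
(array([ 0.55856751, -0.17246209,  0.05594212]), np.float64(0.005004746786045906))
(array([ 0.57677293, -0.20936474,  0.05690465]), np.float64(0.0005722428899362883))
```

Call:
{"api": "step_arm", "payload": {
  "increments": [
    {"grip": 0.45, "delta_pos": [0, 0, -0.004], "twist": 0},
    {"grip": 0.45, "delta_pos": [0, 0, -0.004], "twist": 0},
    {"grip": 0.45, "delta_pos": [0, 0, -0.004], "twist": 0},
    {"grip": 0.45, "delta_pos": [0, 0, 0], "twist": 0}
  ]
}}

```text
clock: 4.9
position: [0.5581, -0.1957, 0.0043]
ee_rot: [-0.151, -0.69, -0.152, 0.691]
contact_force: [-0.6, 0.3, 0.4]
width: 0.0385
```

Run:
```python
from h import *
s=manip.get_state();c=cam("wrist"); d=cam("scene"); print(s["position"],s["qpos"],s["contact_force"])
a=c[0][100:400,120:520]; b=cv2.resize(d[0][150:220,225:290],None,fx=4.2857,fy=4.2857,interpolation=cv2.INTER_CUBIC)
cv2.imwrite("pics/w6.png",np.hstack([a,b]))
```

```text
[ 0.55812286 -0.19567448  0.00434703] [-4.54768128e-01  4.69991853e-01  1.73634355e+00 -9.09480305e-05
  9.37425489e-01  6.84716168e-01] [-0.57121827  0.30792238  0.41030846]
```

View pics/w6.png

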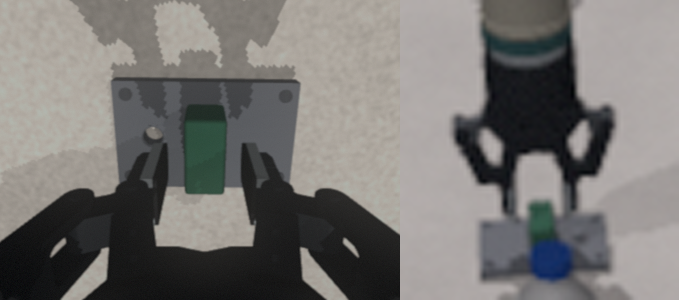

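The gripper closed on nothing the first time. Triangulating from two views puts the fingertips about 25–30 mm above the reported TCP. Plate size and position agree in both cameras, so I'll trust vision and contact over the reported height and go down gently, watching the force.

Call:
{"api": "step_arm", "payload": {
  "increments": [
    {"grip": 0.45, "delta_pos": [0, 0, -0.004], "twist": 0},
    {"grip": 0.45, "delta_pos": [0, 0, -0.004], "twist": 0},
    {"grip": 0.45, "delta_pos": [0, 0, 0], "twist": 0}
  ]
}}

```text
clock: 5.25
position: [0.5584, -0.1958, -0.0034]
ee_rot: [-0.151, -0.69, -0.152, 0.691]
contact_force: [-0.9, -0.2, -0.9]
width: 0.0389
```

Call:
{"api": "step_arm", "payload": {
  "increments": [
    {"grip": 0.45, "delta_pos": [0, 0, -0.004], "twist": 0},
    {"grip": 0.45, "delta_pos": [0, 0, -0.003], "twist": 0},
    {"grip": 0.45, "delta_pos": [0, 0, 0], "twist": 0}
  ]
}}

```text
clock: 5.5
position: [0.5585, -0.1959, -0.0102]
ee_rot: [-0.151, -0.69, -0.152, 0.691]
contact_force: [-0.6, -0.2, 0.0]
width: 0.0388
```

Call:
{"api": "step_arm", "payload": {
  "increments": [
    {"grip": 0.45, "delta_pos": [0, 0, -0.003], "twist": 0},
    {"grip": 0.45, "delta_pos": [0, 0, -0.003], "twist": 0},
    {"grip": 0.45, "delta_pos": [0, 0, 0], "twist": 0}
  ]
}}

```text
clock: 5.75
position: [0.5586, -0.1959, -0.0161]
ee_rot: [-0.151, -0.69, -0.152, 0.691]
contact_force: [0.5, 0.2, 0.1]
width: 0.0381
```

Call:
{"api": "step_arm", "payload": {
  "increments": [
    {"grip": 0.3, "delta_pos": [0, 0, 0], "twist": 0},
    {"grip": 0.3, "delta_pos": [0, 0, 0], "twist": 0},
    {"grip": 0.3, "delta_pos": [0, 0, 0], "twist": 0}
  ]
}}

```text
clock: 6.0
position: [0.5591, -0.1961, -0.0153]
ee_rot: [0.151, 0.691, 0.151, -0.691]
contact_force: [0.0, -0.7, 0.9]
width: 0.0256
```

Call:
{"api": "step_arm", "payload": {
  "increments": [
    {"grip": 0, "delta_pos": [0, 0, 0], "twist": 0},
    {"grip": 0, "delta_pos": [0, 0, 0], "twist": 0},
    {"grip": 0, "delta_pos": [0, 0, 0], "twist": 0}
  ],
  "force": 30
}}

```text
clock: 6.25
position: [0.5592, -0.1962, -0.0152]
ee_rot: [0.151, 0.691, 0.151, -0.691]
contact_force: [0.5, 0.4, 1.4]
width: 0.0213
```

Call:
{"api": "step_arm", "payload": {
  "increments": [
    {"grip": 0, "delta_pos": [0, 0, 0], "twist": 0},
    {"grip": 0, "delta_pos": [0, 0, 0.005], "twist": 0},
    {"grip": 0, "delta_pos": [0, 0, 0.015], "twist": 0},
    {"grip": 0, "delta_pos": [0, 0, 0.03], "twist": 0},
    {"grip": 0, "delta_pos": [0, 0, 0.03], "twist": 0},
    {"grip": 0, "delta_pos": [0, 0, 0.03], "twist": 0},
    {"grip": 0, "delta_pos": [0, 0, 0.03], "twist": 0},
    {"grip": 0, "delta_pos": [-0.01, 0.03, 0.01], "twist": -3},
    {"grip": 0, "delta_pos": [-0.01, 0.035, 0], "twist": -4},
    {"grip": 0, "delta_pos": [-0.01, 0.035, 0], "twist": -4}
  ],
  "force": 60
}}

```text
clock: 7.08
position: [0.5288, -0.0957, 0.1355]
ee_rot: [0.083, 0.703, 0.082, -0.702]
contact_force: [1.0, 0.2, -1.7]
width: 0.0209
```

Call:
{"api": "step_arm", "payload": {
  "increments": [
    {"grip": 0, "delta_pos": [-0.015, 0.035, 0], "twist": -3},
    {"grip": 0, "delta_pos": [-0.02, 0.035, 0], "twist": 0},
    {"grip": 0, "delta_pos": [-0.02, 0.035, 0], "twist": 0},
    {"grip": 0, "delta_pos": [-0.02, 0.035, 0], "twist": 0},
    {"grip": 0, "delta_pos": [-0.02, 0.035, 0], "twist": 0},
    {"grip": 0, "delta_pos": [0, 0.03, 0.02], "twist": 0},
    {"grip": 0, "delta_pos": [0, 0.02, 0], "twist": 0},
    {"grip": 0, "delta_pos": [0, 0, 0], "twist": 0},
    {"grip": 0, "delta_pos": [0, 0, 0], "twist": 0},
    {"grip": 0, "delta_pos": [0, 0, 0], "twist": 0}
  ]
}}

```text
clock: 7.92
position: [0.4334, 0.1284, 0.1541]
ee_rot: [-0.067, -0.704, -0.066, 0.704]
contact_force: [0.4, 0.1, -2.4]
width: 0.0211
```

Run:
```python
from h import *
s=manip.get_state();c=cam("wrist"); print(s["position"],s["width"],s["contact_force"],s["ee_rot"])
cv2.imwrite("pics/w7.png",c[0]); np.savez("w7.npz",K=c[1],R=c[2],o=c[3])
```

```text
[0.43337261 0.12839498 0.15414119] 0.021105777305262044 [ 0.44278968  0.07280817 -2.36661316] [-0.06655425 -0.70352637 -0.06589827  0.70447043]
```

View pics/w7.png

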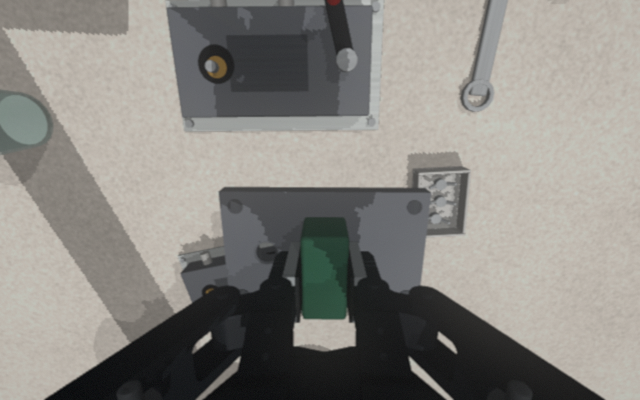

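The view shows the held plate with its hole at (268,253). The base's black disc is at about (216,65), with a brass ring inside it and the pin top at (210,66). The clamp pivot is at (347,60).

```bash
cat > meas.py <<'E'
from h import *
z=np.load("w7.npz"); im=cv2.imread("pics/w7.png"); c=(im,z["K"],z["R"],z["o"])
g=cv2.cvtColor(im,cv2.COLOR_BGR2GRAY).astype(int); hsv=cv2.cvtColor(im,cv2.COLOR_BGR2HSV)
# disc
r=np.zeros(g.shape,np.uint8); r[40:92,190:242]=1
m=((g<45)&(r>0)).astype(np.uint8); n,l,st,ce=cv2.connectedComponentsWithStats(m); i=1+np.argmax(st[1:,4])
ct=max(cv2.findContours((l==i).astype(np.uint8),0,2)[0],key=cv2.contourArea); ct=cv2.convexHull(ct)
e=cv2.fitEllipse(ct); P=np.array([ray(c,p[0],.04)[:2] for p in ct],np.float32)*1000
print("disc",e,st[i], cv2.minEnclosingCircle(P), ray(c,e[0],.04))
br=((hsv[...,0]>8)&(hsv[...,0]<30)&(hsv[...,1]>90)&(r>0)); y,x=np.where(br); print("brass bbox",x.min(),x.max(),y.min(),y.max(),len(x))
print(g[52:80,200:232])
# base top lower edge and left edge: subpixel gradient
E
python3 meas.py
python3 - <<'E'
import sys; sys.path.insert(0,".")
import numpy as np; exec(open("meas.py").read().split("# disc")[0])
# edges: base lower (dark->light going down), base left, plate upper edge
def edge_v(us,v0,v1):  # strongest |dg/dv|
    return [(u,v0+np.argmax(np.abs(np.diff(g[v0:v1,u])))+.5) for u in us]
def edge_h(vs,u0,u1): return [(u0+np.argmax(np.abs(np.diff(g[v,u0:u1])))+.5,v) for v in vs]
def line(pts,zz):
    W=np.array([ray(c,p,zz)[:2] for p in pts],np.float32); vx,vy,x,y=cv2.fitLine(W,cv2.DIST_HUBER,0,.001,.001).ravel(); return np.degrees(np.arctan2(vy,vx)),(x,y)
for nm,p,zz in(("base low",edge_v(range(195,360,4),108,126),.04),("base left",edge_h(range(20,108,3),160,195),.04),("base right",edge_h(range(20,108,3),362,380),.04),
  ("plate up",edge_v(range(230,420,5),182,198),.179),("plate left",edge_h(range(200,235,2),212,232),.179),("plate right",edge_h(range(200,290,3),415,438),.179)):
    print(nm,line(p,zz),p[0],p[-1])
E
```

```text
disc ((216.3731231689453, 63.52328872680664), (33.62874984741211, 38.4559211730957), 152.31251525878906) [199  45  35  38 588] ((526.5077514648438, 242.73194885253906), 15.387680053710938) [0.52678669 0.24282564 0.04      ]
brass bbox 207 226 56 78 241
[[ 72  51  44  41  42  40  41  40  40  39  36  34  38  35  36  37  35  37
   36  35  36  34  33  34  33  32  33  34  37  42  50  54]
 [ 60  43  40  40  42  42  41  41  40  36  37  37  37  37  36  37  32  34
   34  35  34  36  33  34  34  33  31  29  34  36  47  52]
 [ 51  40  41  40  42  39  39  41  38  39  36  36  35  35  33  37  36  34
   35  33  34  35  33  33  34  33  34  33  34  35  40  48]
 [ 45  41  39  44  40  43  40  38  37  38  36  38  45  48  52  53  48  46
   41  37  35  33  34  34  33  35  35  33  34  31  35  44]
 [ 42  43  41  41  41  43  40  39  39  40  46  60  69  78  84  84  80  75
   66  55  42  37  33  35  31  36  33  33  31  32  35  38]
 [ 39  41  42  41  42  41  38  37  41  56  75  86  89  90  92  93  91  91
   88  80  66  51  39  34  34  32  34  33  34  35  34  36]
 [ 41  43  43  43  41  41  40  42  54  74  89  93
[... 2979 characters left out ...]
17.5)) (359, np.float64(115.5))
base left (np.float32(11.290236), (np.float32(0.51930547), np.float32(0.279756))) (np.float64(167.5), 20) (np.float64(180.5), 107)
base right (np.float32(11.327583), (np.float32(0.54382056), np.float32(0.10723169))) (np.float64(371.5), 20) (np.float64(368.5), 107)
plate up (np.float32(-79.75357), (np.float32(0.46971595), np.float32(0.13322222))) (230, np.float64(186.5)) (415, np.float64(191.5))
plate left (np.float32(10.098083), (np.float32(0.44283563), np.float32(0.18591519))) (np.float64(219.5), 200) (np.float64(222.5), 234)
plate right (np.float32(8.733569), (np.float32(0.44942302), np.float32(0.074535735))) (np.float64(435.5), 200) (np.float64(432.5), 287)
```

```bash
cat > m2.py <<'E'
exec(open("meas.py").read().split("# disc")[0])
from scipy.optimize import least_squares
# brass ring outer edge: rays from (216,67), first crossing of gray 64 from outside
pts=[]
for a in np.radians(np.arange(-110,125,5)):
    for rr in np.arange(15,7,-.1):
        u,v=216+rr*np.cos(a),67+rr*np.sin(a)
        val=cv2.getRectSubPix(g.astype(np.float32),(1,1),(u,v))[0,0]
        if val>64: pts.append((u,v)); break
W=np.array([ray(c,p,.04)[:2] for p in pts])
f=least_squares(lambda q:np.hypot(*(W-q[:2]).T)-q[2],[.526,.242,.009],loss="huber",f_scale=.0003); print("ring",f.x,"rms",np.sqrt(np.mean(f.fun**2)))
pin=f.x[:2]; print("foot px",proj(c,[*pin,.04]),"top px",proj(c,[*pin,.049]))
m=(g>120); m[:54]=0;m[76:]=0;m[:,:198]=0;m[:,218:]=0; y,x=np.where(m); print("bright centroid",x.mean(),y.mean())
print("pin from top centre 210.0,65.5:",ray(c,(210.0,65.5),.049))
yaw=np.radians(11.3); ex=np.array([np.cos(yaw),np.sin(yaw)]); ey=np.array([-ex[1],ex[0]])
low=np.array([.4921,.1842]); left=np.array([.5193,.2798]); right=np.array([.5438,.1072])
print("length",(left-right)@ey)
O=ex*(low@ex+.045)+ey*((left+right)@ey/2+.0175); print("base origin",O,"nominal",O+.032*ey,"pin in base",(pin-O)@np.c_[ex,ey]*1000)
from scipy.spatial.transform import Rotation as R
q=[-0.06655425,-0.70352637,-0.06589827,0.70447043]; Rm=R.from_quat([q[1],q[2],q[3],q[0]]).as_matrix(); print("tool",Rm.round(3)); ty=Rm[:,1]; t=np.degrees(np.arctan2(ty[1],ty[0]))%180-90; print("tool yaw",t)
p=np.array([.43337,.12839]); a=np.radians(t); h=p+.032*np.array([-np.sin(a),np.cos(a)])
for zt in(.170,.175,.18,.185): print(zt,proj(c,[*h,zt]))
print("corners@.17/.18", [proj(c,[*(p+R2),zt]).round(1) for zt in(.169,.179) for R2 in (np.array([[np.cos(a),-np.sin(a)],[np.sin(a),np.cos(a)]])@[.035,s*.055] for s in(1,-1))])
print(g[244:262:2,256:282:2]); print(g[180:196,300])
E
python3 m2.py
```

```text
ring [0.52404506 0.24310792 0.00917685] rms 8.39313004619731e-05
foot px [215.80595384  66.77001568] top px [212.17508916  65.38893093]
bright centroid 208.71666666666667 65.36666666666666
pin from top centre 210.0,65.5: [0.5236096  0.24493726 0.049     ]
length 0.17405477059908706
base origin [0.53252631 0.21154104] nominal [0.52625603 0.2429207 ] pin in base [-2.13142921 32.61681904]
tool [[-0.001  0.186 -0.982]
 [-0.001 -0.982 -0.186]
 [-1.     0.001  0.001]]
tool yaw 10.748213620971214
0.17 [268.6468195  243.98874978]
0.175 [267.0797117  247.84502368]
0.18 [265.42119811 251.92622515]
0.185 [263.66304127 256.25262461]
corners@.17/.18 [array([223.6, 185.2]), array([423.6, 185.1]), array([217.4, 190. ]), array([429.8, 189.8])]
[[100  92 101 104 106 105 107 107  97  81  72  74  71]
 [ 93  69 101 105 103  96  83  73  62  61  65  66  66]
 [ 79  51  63  63  57  51  50  49  50  48  58  66  64]
 [ 70  52  53  52  51  51  50  50  49  47  53  75  79]
 [ 68  51  52  47  50  46  38  35  32  34  50  59  39]
 [ 74  51  52  48  48  47  43  41  45  47  42  34  30]
 [ 85  55  54  50  48  48  49  50  51  45  33  31  29]
 [ 89  74  54  51  48  50  48  48  49  44  28  30  29]
 [ 99  86  68  58  50  49  48  50  52  37  30  32  30]]
[191 186 183 181 181 185 174 113  69  65  65  69  78  81  82  80]
```

Call:
{"api": "step_arm", "payload": {
  "increments": [
    {"grip": 0, "delta_pos": [0, 0.028, 0], "twist": 0.5},
    {"grip": 0, "delta_pos": [0, 0.028, 0], "twist": 0},
    {"grip": 0, "delta_pos": [0, 0.028, 0], "twist": 0},
    {"grip": 0, "delta_pos": [0, 0, 0], "twist": 0},
    {"grip": 0, "delta_pos": [0, 0, 0], "twist": 0}
  ]
}}

```text
clock: 8.38
position: [0.434, 0.2126, 0.1539]
ee_rot: [-0.07, -0.703, -0.069, 0.704]
contact_force: [-0.6, 0.4, -1.7]
width: 0.0209
```

Run:
```python
from h import *
s=manip.get_state();c=cam("wrist"); print(s["position"],s["ee_rot"],s["width"])
cv2.imwrite("pics/w8.png",c[0]); np.savez("w8.npz",K=c[1],R=c[2],o=c[3],p=s["position"],q=s["ee_rot"])
q=proj(c,[.5238,.244,.045]); print(q); x,y=int(q[0])-20,int(q[1])-20
a=cv2.resize(c[0][max(y,0):y+40,x:x+40],(400,400),interpolation=cv2.INTER_NEAREST)
b=cv2.resize(c[0][170:290,200:440],(400,200)); cv2.imwrite("pics/w8c.png",np.vstack([a,b])); print(x,y)
```

```text
[0.43396356 0.21258803 0.15391564] [-0.06971471 -0.70321075 -0.06901608  0.70418129] 0.020899551728392123
[308.7385636   85.84220669]
288 65
```

View pics/w8c.png

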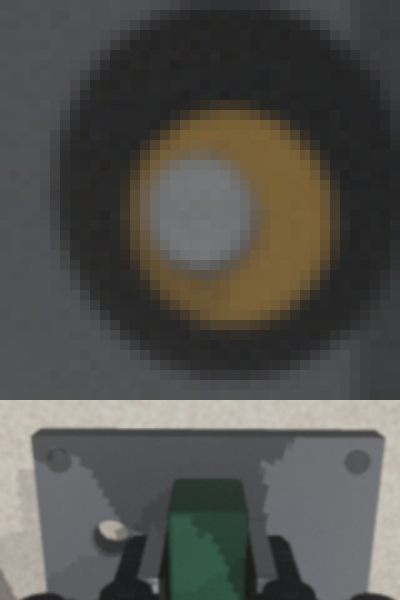

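The pin is eccentric in its brass ring, with the pin top at pixel (307.8,85.8), so I'll use the pin itself. The hole in the held plate is at (266,251).

Run:
```python
from h import *
from scipy.spatial.transform import Rotation as R
z=np.load("w8.npz"); im=cv2.imread("pics/w8.png"); c=(im,z["K"],z["R"],z["o"]); g=cv2.cvtColor(im,cv2.COLOR_BGR2GRAY).astype(int)
hsv=cv2.cvtColor(im,cv2.COLOR_BGR2HSV)
m=((hsv[...,1]<60)&(g>85)); m[:76]=0;m[96:]=0;m[:,:300]=0;m[:,:300]=0;m[:,316:]=0
y,x=np.where(m); print("pin px",x.mean(),y.mean(),len(x),"expect",np.pi/4*11.3**2)
pin=ray(c,(x.mean(),y.mean()),.049); print("pin",pin)
q=z["q"]; ty=R.from_quat([q[1],q[2],q[3],q[0]]).as_matrix()[:,1]; t=np.degrees(np.arctan2(ty[1],ty[0]))%180-90; print("tool yaw",t)
def line(pts,zz):
    W=np.array([ray(c,p,zz)[:2] for p in pts],np.float32); vx,vy,x,y=cv2.fitLine(W,cv2.DIST_HUBER,0,.001,.001).ravel(); return np.degrees(np.arctan2(vy,vx)),np.array([x,y])
# plate bottom front edge (bench->dark), z=zb ; left/right bottom edges
zb=.1691
up=[(u,180+np.argmin(np.diff(g[180:196,u]))+.5) for u in range(235,415,4)]
L=[(210+np.argmin(np.diff(g[v,210:232]))+.5,v) for v in range(200,245,2)]
Rr=[(418+np.argmax(np.diff(g[v,418:445]))+.5,v) for v in range(200,245,2)]
a=np.radians(t); ex=np.array([np.cos(a),np.sin(a)]); ey=np.array([-ex[1],ex[0]]); p=z["p"][:2]
for n,P,zz in(("up",up,zb),("L",L,zb+.01),("R",Rr,zb+.01)):
    an,o=line(P,zz); print(n,an,"rel TCP in plate axes mm",((o-p)@ex*1000).round(2),((o-p)@ey*1000).round(2),P[0],P[-1])
# hole seen through top: bounding box of hole
hp=ray(c,(266,251),zb+.01)[:2]; print("hole rel",(hp-p)@ex*1000,(hp-p)@ey*1000)
# base
low=[(u,120+np.argmax(np.diff(g[120:160,u]))+.5) for u in range(300,440,5)]
an,o=line(low,.04); print("base low",an,o,low[0],low[-1])
```

```text
pin px 307.6666666666667 85.94117647058823 102 expect 100.28749148422018
pin [0.52331553 0.24466682 0.049     ]
tool yaw 11.259290761379162
up -79.21317 rel TCP in plate axes mm 34.2 9.34 (235, np.float64(186.5)) (411, np.float64(187.5))
L 10.7004175 rel TCP in plate axes mm 16.69 54.68 (np.float64(219.5), 200) (np.float64(223.5), 244)
R 11.026544 rel TCP in plate axes mm 16.13 -55.36 (np.float64(429.5), 200) (np.float64(424.5), 244)
hole rel 0.21663154106649815 31.793253347205155
base low -78.774025 [0.49282175 0.18063304] (300, np.float64(134.5)) (435, np.float64(134.5))
```

Call:
{"api": "step_arm", "payload": {
  "increments": [
    {"grip": 0, "delta_pos": [0.032, 0, 0], "twist": 0.4},
    {"grip": 0, "delta_pos": [0.032, 0.001, 0], "twist": 0},
    {"grip": 0, "delta_pos": [0.032, 0, 0], "twist": 0},
    {"grip": 0, "delta_pos": [0, 0, -0.02], "twist": 0},
    {"grip": 0, "delta_pos": [0, 0, -0.03], "twist": 0},
    {"grip": 0, "delta_pos": [0, 0, -0.03], "twist": 0},
    {"grip": 0, "delta_pos": [0, 0, -0.02], "twist": 0},
    {"grip": 0, "delta_pos": [0, 0, -0.01], "twist": 0},
    {"grip": 0, "delta_pos": [0, 0, 0], "twist": 0},
    {"grip": 0, "delta_pos": [0, 0, 0], "twist": 0}
  ]
}}

```text
clock: 9.27
position: [0.5304, 0.2129, 0.0447]
ee_rot: [-0.071, -0.703, -0.071, 0.704]
contact_force: [-0.3, -0.8, -1.1]
width: 0.0209
```

```bash
cat > st.py <<'E'
from h import *
from scipy.spatial.transform import Rotation as R
s=manip.get_state(); q=s["ee_rot"]; ty=R.from_quat([q[1],q[2],q[3],q[0]]).as_matrix()[:,1]
a=np.radians(11.3); ex=np.array([np.cos(a),np.sin(a)]); ey=np.array([-ex[1],ex[0]])
d=np.array([.5298,.2136])-s["position"][:2]
print(s["position"].round(4),"yaw",np.degrees(np.arctan2(ty[1],ty[0]))%180-90,"F",s["contact_force"].round(1),"M",s["moment"].round(2),"w",s["width"].round(4),"to go",d.round(4),"q",s["qpos"].round(2))
E
python3 st.py
```

```text
Traceback (most recent call last):
  File "st.py", line 6, in <module>
    print(s["position"].round(4),"yaw",np.degrees(np.arctan2(ty[1],ty[0]))%180-90,"F",s["contact_force"].round(1),"M",s["moment"].round(2),"w",s["width"].round(4),"to go",d.round(4),"q",s["qpos"].round(2))
                                                                                                                                               ^^^^^^^^^^^^^^^^
AttributeError: 'float' object has no attribute 'round'
```

Call:
{"api": "step_arm", "payload": {
  "increments": [
    {"grip": 0, "delta_pos": [-0.0006, 0.0007, -0.004], "twist": 0},
    {"grip": 0, "delta_pos": [0, 0, -0.003], "twist": 0},
    {"grip": 0, "delta_pos": [0, 0, -0.002], "twist": 0},
    {"grip": 0, "delta_pos": [0, 0, -0.001], "twist": 0},
    {"grip": 0, "delta_pos": [0, 0, -0.001], "twist": 0},
    {"grip": 0, "delta_pos": [0, 0, 0], "twist": 0}
  ]
}}

```text
clock: 9.77
position: [0.5294, 0.2147, 0.0337]
ee_rot: [0.072, 0.704, 0.072, -0.703]
contact_force: [0.8, -0.2, -1.4]
width: 0.0211
```

Call:
{"api": "step_arm", "payload": {
  "increments": [
    {"grip": 0, "delta_pos": [0, 0, -0.001], "twist": 0},
    {"grip": 0, "delta_pos": [0, 0, -0.001], "twist": 0},
    {"grip": 0, "delta_pos": [0, 0, 0], "twist": 0}
  ]
}}

```text
clock: 10.02
position: [0.5292, 0.2146, 0.0314]
ee_rot: [-0.072, -0.703, -0.072, 0.704]
contact_force: [0.8, -0.0, -2.0]
width: 0.0211
```

```bash
sed -i 's/s\["width"\].round(4)/s["width"]/' st.py; python3 st.py
```

```text
[0.5292 0.2146 0.0314] yaw 11.619153307982785 F [ 0.8 -0.  -2. ] M [0.01 0.04 0.01] w 0.021138124392805914 to go [ 0.0006 -0.001 ] q [ 0.26  0.41  1.76 -0.    0.97  1.63]
```

Call:
{"api": "step_arm", "payload": {
  "increments": [
    {"grip": 0, "delta_pos": [0.0003, -0.0006, 0], "twist": 0},
    {"grip": 0, "delta_pos": [0, 0, -0.001], "twist": 0},
    {"grip": 0, "delta_pos": [0, 0, -0.001], "twist": 0},
    {"grip": 0, "delta_pos": [0, 0, 0], "twist": 0}
  ]
}}

```text
clock: 10.35
position: [0.5295, 0.2139, 0.0293]
ee_rot: [-0.072, -0.703, -0.071, 0.704]
contact_force: [-0.7, 0.6, -1.5]
width: 0.0206
```

Call:
{"api": "step_arm", "payload": {
  "increments": [
    {"grip": 0, "delta_pos": [0, 0, -0.001], "twist": 0},
    {"grip": 0, "delta_pos": [0, 0, -0.001], "twist": 0},
    {"grip": 0, "delta_pos": [0, 0, 0], "twist": 0}
  ]
}}

```text
clock: 10.6
position: [0.5295, 0.214, 0.0273]
ee_rot: [-0.072, -0.703, -0.071, 0.704]
contact_force: [-0.4, 0.1, -2.3]
width: 0.021
```

Going in without force. The remaining travel to flush is about 2–2.5 mm, so I'll take 0.7 mm steps.

Call:
{"api": "step_arm", "payload": {
  "increments": [
    {"grip": 0, "delta_pos": [0, 0, -0.0007], "twist": 0},
    {"grip": 0, "delta_pos": [0, 0, -0.0007], "twist": 0},
    {"grip": 0, "delta_pos": [0, 0, 0], "twist": 0}
  ]
}}

```text
clock: 10.85
position: [0.5296, 0.214, 0.026]
ee_rot: [-0.072, -0.703, -0.072, 0.704]
contact_force: [0.3, -0.3, -2.4]
width: 0.0207
```

Call:
{"api": "step_arm", "payload": {
  "increments": [
    {"grip": 0, "delta_pos": [0, 0, -0.0007], "twist": 0},
    {"grip": 0, "delta_pos": [0, 0, 0], "twist": 0}
  ]
}}

```text
clock: 11.02
position: [0.5296, 0.214, 0.0253]
ee_rot: [-0.072, -0.703, -0.072, 0.704]
contact_force: [-0.5, -0.0, -1.6]
width: 0.0208
```

Call:
{"api": "step_arm", "payload": {
  "increments": [
    {"grip": 0, "delta_pos": [0, 0, -0.0005], "twist": 0},
    {"grip": 0, "delta_pos": [0, 0, 0], "twist": 0}
  ]
}}

```text
clock: 11.18
position: [0.5297, 0.214, 0.0249]
ee_rot: [0.072, 0.704, 0.072, -0.703]
contact_force: [0.3, -0.3, -2.0]
width: 0.0206
```

Call:
{"api": "step_arm", "payload": {
  "increments": [
    {"grip": 0, "delta_pos": [0, 0, -0.0005], "twist": 0},
    {"grip": 0, "delta_pos": [0, 0, 0], "twist": 0}
  ]
}}

```text
clock: 11.35
position: [0.5298, 0.214, 0.0249]
ee_rot: [0.072, 0.704, 0.072, -0.703]
contact_force: [-0.8, 0.4, 2.6]
width: 0.0211
```

Call:
{"api": "step_arm", "payload": {
  "increments": [
    {"grip": 0, "delta_pos": [0, 0, -0.0004], "twist": 0},
    {"grip": 0, "delta_pos": [0, 0, 0], "twist": 0}
  ]
}}

```text
clock: 11.52
position: [0.5298, 0.214, 0.0249]
ee_rot: [0.072, 0.704, 0.072, -0.703]
contact_force: [-2.0, -0.1, 4.7]
width: 0.0208
```

Call:
{"api": "step_arm", "payload": {
  "increments": [
    {"grip": 0, "delta_pos": [0, 0, -0.0004], "twist": 0},
    {"grip": 0, "delta_pos": [0, 0, 0], "twist": 0}
  ]
}}

```text
clock: 11.68
position: [0.5298, 0.214, 0.0249]
ee_rot: [0.072, 0.704, 0.072, -0.703]
contact_force: [-2.3, -0.9, 8.2]
width: 0.0207
```

Contact came at TCP z 0.0249 m, against 0.0248 m expected for flush. I'll relieve the load, release and rise.

Call:
{"api": "step_arm", "payload": {
  "increments": [
    {"grip": 0, "delta_pos": [0, 0, 0.001], "twist": 0},
    {"grip": 0, "delta_pos": [0, 0, 0], "twist": 0},
    {"grip": 0.45, "delta_pos": [0, 0, 0], "twist": 0},
    {"grip": 0.45, "delta_pos": [0, 0, 0], "twist": 0},
    {"grip": 0.45, "delta_pos": [0, 0, 0], "twist": 0},
    {"grip": 0.45, "delta_pos": [0, 0, 0.01], "twist": 0},
    {"grip": 0.45, "delta_pos": [0, 0, 0.03], "twist": 0},
    {"grip": 0.2, "delta_pos": [0, 0, 0.04], "twist": 0},
    {"grip": 0, "delta_pos": [0, 0, 0.04], "twist": 0},
    {"grip": 0, "delta_pos": [0, 0, 0.02], "twist": 0}
  ],
  "force": 20
}}

```text
clock: 12.52
position: [0.5321, 0.2147, 0.1703]
ee_rot: [0.071, 0.706, 0.072, -0.701]
contact_force: [1.4, 0.2, -0.2]
width: 0.0025
```

```bash
python3 st.py
python3 - <<'E'
import numpy as np
O=np.array([.5325,.2115]);a=np.radians(11.3);ex=np.array([np.cos(a),np.sin(a)]);ey=np.array([-ex[1],ex[0]])
pv=O-.082*ey; print("pivot",pv,"knob0",pv+.046*ex,"knob90",pv+.046*ey,"ex",ex,"ey",ey)
for th in range(0,100,15):
    t=np.radians(th); print(th,(pv+.046*(np.cos(t)*ex+np.sin(t)*ey)).round(4))
E
```

```text
[0.5321 0.2147 0.1703] yaw 11.62074953454757 F [ 1.4  0.2 -0.2] M [-0.01  0.03  0.04] w 0.0024689713908716223 to go [-0.0023 -0.0011] q [ 0.26  0.29  1.56 -0.    1.28  1.63]
pivot [0.54856758 0.1310896 ] knob0 [0.59367586 0.14010312] knob90 [0.53955406 0.17619787] ex [0.98061466 0.19594614] ey [-0.19594614  0.98061466]
0 [0.5937 0.1401]
15 [0.5898 0.1515]
30 [0.5831 0.1614]
45 [0.5741 0.1694]
60 [0.5633 0.1747]
75 [0.5515 0.177 ]
90 [0.5396 0.1762]
```

```bash
cat > look.py <<'E'
from h import *
def red(c,z):
    hsv=cv2.cvtColor(c[0],cv2.COLOR_BGR2HSV); m=(((hsv[...,0]<6)|(hsv[...,0]>174))&(hsv[...,1]>130)&(hsv[...,2]>50)).astype(np.uint8)
    n,l,st,ce=cv2.connectedComponentsWithStats(m)
    return [(ce[i].round(1),st[i].tolist(),ray(c,ce[i],z).round(4)) for i in range(1,n) if st[i,4]>6]
def green(c,z):
    hsv=cv2.cvtColor(c[0],cv2.COLOR_BGR2HSV); m=cv2.inRange(hsv,(50,70,20),(90,255,255))
    n,l,st,ce=cv2.connectedComponentsWithStats(m); return [(ce[i].round(1),st[i].tolist(),ray(c,ce[i],z).round(4)) for i in range(1,n) if st[i,4]>30]
if __name__=="__main__":
    for n in("wrist","top","scene"):
        c=cam(n); print(n,"red",red(c,.085)); print("  green",green(c,.075)); print("  knob exp",proj(c,[.5937,.1401,.085]),"piv",proj(c,[.5486,.1311,.058])); cv2.imwrite(f"pics/l_{n}.png",c[0])
E
python3 look.py
```

```text
wrist red [(array([411.8, 148.2]), [406, 142, 13, 14, 146], array([0.5896, 0.1489, 0.085 ])), (array([330.4, 343. ]), [328, 336, 6, 15, 81], array([0.3743, 0.1753, 0.085 ]))]
  green [(array([324.4, 196. ]), [314, 174, 22, 45, 966], array([0.5295, 0.2137, 0.075 ]))]
  knob exp [422.95615699 145.52981107] piv [409.67402381 189.28745879]
top red [(array([281.4, 176.1]), [279, 174, 5, 6, 20], array([0.5877, 0.1503, 0.085 ])), (array([275.7, 261.1]), [274, 260, 4, 3, 9], array([0.3439, 0.1651, 0.085 ]))]
  green [(array([244.9, 133.3]), [239, 121, 12, 27, 83], array([0.723 , 0.2609, 0.075 ])), (array([412.9, 129.2]), [407, 122, 13, 16, 121], array([ 0.7262, -0.2376,  0.075 ])), (array([260.7, 198. ]), [254, 190, 12, 17, 98], array([0.5261, 0.2111, 0.075 ])), (array([496.6, 338.8]), [475, 336, 43, 7, 145], array([ 0.1263, -0.4351,  0.075 ])), (array([295.2, 363.5]), [283, 338, 25, 55, 373], array([0.069 , 0.1115, 0.075 ])), (array([292.7, 383.7]), [290, 376, 8, 15, 32], array([0.0176, 0.1181, 0.075 ])), (array([335.5, 388.4]), [311, 376, 51, 24, 435], array([0.0043, 0.0036, 0.075 ])), (array([371.1, 388.4]), [367, 377, 9, 23, 54], array([ 0.0033, -0.0914,  0.075 ]))]
  knob exp [284.97820437 174.0285135 ] piv [288.99873138 191.14351644]
scene red [(array([367.6, 182.4]), [367, 179, 2, 7, 12], array([0.3884, 0.1746, 0.085 ])), (array([347.7, 216.1]), [346, 211, 4, 10, 33], array([0.6031, 0.1518, 0.085 ]))]
  green [(array([243.8, 130.4]), [233, 125, 22, 12, 209], array([ 0.1537, -0.4266,  0.075 ])), (array([369.6, 211.1]), [367, 205, 6, 13, 74], array([0.5414, 0.2151, 0.075 ])), (array([222.9, 231.8]), [220, 226, 7, 13, 72], array([ 0.7949, -0.2169,  0.075 ]))]
  knob exp [344.98476115 213.71442275] piv [345.24895818 211.5405315 ]
```

Call:
{"api": "step_arm", "payload": {
  "increments": [
    {"grip": 0, "delta_pos": [0.02, -0.03, 0], "twist": 0},
    {"grip": 0, "delta_pos": [0.02, -0.03, 0], "twist": 0},
    {"grip": 0, "delta_pos": [0.02, -0.03, 0], "twist": 0},
    {"grip": 0, "delta_pos": [0.007, -0.012, 0], "twist": 0},
    {"grip": 0, "delta_pos": [0, 0, -0.035], "twist": 0},
    {"grip": 0, "delta_pos": [0, 0, -0.035], "twist": 0},
    {"grip": 0, "delta_pos": [0, 0, -0.03], "twist": 0},
    {"grip": 0, "delta_pos": [0, 0, -0.014], "twist": 0},
    {"grip": 0, "delta_pos": [0, 0, 0], "twist": 0},
    {"grip": 0, "delta_pos": [0, 0, 0], "twist": 0}
  ]
}}

```text
clock: 13.5
position: [0.5951, 0.1121, 0.049]
ee_rot: [-0.071, -0.702, -0.072, 0.705]
contact_force: [0.1, 1.0, 0.6]
width: -0.0
```

```bash
python3 st.py; python3 look.py | grep -A2 wrist;  python3 - <<'E'
import cv2,numpy as np
a=cv2.imread("pics/l_wrist.png")[100:400,160:480]; b=cv2.resize(cv2.imread("pics/l_scene.png")[165:240,310:400],(360,300),interpolation=cv2.INTER_CUBIC)
cv2.imwrite("pics/l12.png",np.hstack([a,b]))
E
```

```text
[0.5951 0.1121 0.049 ] yaw 11.609877563986757 F [0.1 1.  0.6] M [-0.02 -0.02 -0.04] w -4.0658430493486246e-05 to go [-0.0653  0.1015] q [0.07 0.44 1.65 0.   1.05 1.44]
wrist red [(array([251.1, 250.6]), [234, 228, 34, 45, 953], array([0.5936, 0.1496, 0.085 ]))]
  green [(array([140.5, 306.3]), [107, 267, 67, 85, 4104], array([0.5392, 0.21  , 0.075 ]))]
  knob exp [269.44986389 253.71695729] piv [280.35861801 298.21825048]
```

View pics/l12.png

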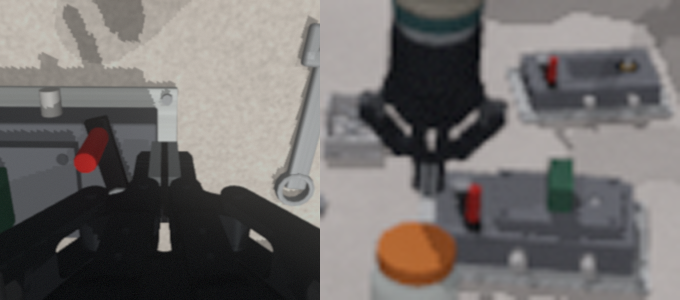

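Run:
```python
from h import *
pv=np.array([.5486,.1311]);a=np.radians(11.3);ex=np.array([np.cos(a),np.sin(a)]);ey=np.array([-ex[1],ex[0]])
def F(th,d=.020): t=np.radians(th); return pv+(.046*np.cos(t)+d*np.sin(t))*ex+(.046*np.sin(t)-d*np.cos(t))*ey
p=manip.get_state()["position"][:2]
for th in range(5,96,6): f=F(th); print(th,f.round(4),((f-p)*1000).round(1)); p=f
```

```text
5 [0.5984 0.1248] [ 0.6 12.5]
11 [0.5987 0.1301] [0.4 5.2]
17 [0.5986 0.1353] [-0.2  5.2]
23 [0.5979 0.1405] [-0.7  5.2]
29 [0.5966 0.1456] [-1.3  5.1]
35 [0.5948 0.1505] [-1.8  4.9]
41 [0.5926 0.1553] [-2.3  4.7]
47 [0.5898 0.1597] [-2.8  4.5]
53 [0.5866 0.1639] [-3.2  4.1]
59 [0.5829 0.1677] [-3.6  3.8]
65 [0.5789 0.1711] [-4.   3.4]
71 [0.5746 0.174 ] [-4.3  3. ]
77 [0.57   0.1765] [-4.6  2.5]
83 [0.5651 0.1785] [-4.9  2. ]
89 [0.5601 0.1799] [-5.   1.5]
95 [0.5549 0.1809] [-5.2  0.9]
```

Call:
{"api": "step_arm", "payload": {
  "increments": [
    {"grip": 0, "delta_pos": [0, 0, -0.007], "twist": 0},
    {"grip": 0, "delta_pos": [0, 0, -0.007], "twist": 0},
    {"grip": 0, "delta_pos": [0.0003, 0.006, 0], "twist": 2},
    {"grip": 0, "delta_pos": [0.0003, 0.0065, 0], "twist": 3},
    {"grip": 0, "delta_pos": [0.0004, 0.0052, 0], "twist": 6},
    {"grip": 0, "delta_pos": [-0.0002, 0.0052, 0], "twist": 6},
    {"grip": 0, "delta_pos": [-0.0007, 0.0052, 0], "twist": 6},
    {"grip": 0, "delta_pos": [-0.0013, 0.0051, 0], "twist": 6}
  ]
}}

```text
clock: 14.32
position: [0.5964, 0.1442, 0.0365]
ee_rot: [0.248, 0.663, 0.246, -0.662]
contact_force: [2.1, -3.2, -1.2]
width: -0.0001
```

```bash
python3 st.py; python3 look.py | grep -A1 -E "wrist|scene"
```

```text
[0.5964 0.1442 0.0365] yaw 40.95164198810954 F [ 2.1 -3.2 -1.2] M [-0.57 -0.2   0.02] w -9.117384116800758e-05 to go [-0.0666  0.0694] q [ 0.13  0.46  1.65 -0.    1.03  0.98]
wrist red [(array([284.2, 264.6]), [270, 239, 29, 52, 998], array([0.5876, 0.1615, 0.085 ]))]
  green [(array([144. , 263.7]), [102, 217, 86, 97, 4805], array([0.5362, 0.2132, 0.075 ]))]
--
scene red [(array([367.5, 182.5]), [366, 179, 3, 7, 13], array([0.3888, 0.1742, 0.085 ])), (array([351.2, 215.5]), [350, 211, 3, 9, 22], array([0.5963, 0.1625, 0.085 ]))]
  green [(array([243.7, 130.4]), [233, 125, 22, 12, 211], array([ 0.1534, -0.4269,  0.075 ])), (array([369.7, 211.2]), [367, 205, 6, 13, 73], array([0.5416, 0.2152, 0.075 ])), (array([222.9, 231.8]), [220, 226, 7, 13, 72], array([ 0.7949, -0.2169,  0.075 ]))]
```

Contact is about 3.8 N and the knob is moving (θ about 30°). I'll continue along the arc.

Call:
{"api": "step_arm", "payload": {
  "increments": [
    {"grip": 0, "delta_pos": [-0.0018, 0.0049, 0], "twist": 6},
    {"grip": 0, "delta_pos": [-0.0023, 0.0047, 0], "twist": 6},
    {"grip": 0, "delta_pos": [-0.0028, 0.0045, 0], "twist": 6},
    {"grip": 0, "delta_pos": [-0.0032, 0.0041, 0], "twist": 6},
    {"grip": 0, "delta_pos": [-0.0036, 0.0038, 0], "twist": 6},
    {"grip": 0, "delta_pos": [-0.004, 0.0034, 0], "twist": 6}
  ]
}}

```text
clock: 14.97
position: [0.5794, 0.1701, 0.0366]
ee_rot: [0.44, 0.555, 0.438, -0.554]
contact_force: [3.5, -1.9, -2.1]
width: 0.0001
```

```bash
python3 st.py; python3 look.py | grep -A1 -E "wrist|scene"
```

```text
[0.5794 0.1701 0.0366] yaw 76.75113139162852 F [ 3.5 -1.9 -2.1] M [-0.39 -0.54  0.02] w 8.345351108684238e-05 to go [-0.0496  0.0435] q [ 0.17  0.45  1.68 -0.    1.01  0.4 ]
wrist red [(array([284.2, 264.5]), [269, 239, 31, 52, 1002], array([0.5618, 0.1791, 0.085 ]))]
  green [(array([205.6, 202.2]), [151, 162, 107, 80, 4500], array([0.5316, 0.2148, 0.075 ]))]
--
scene red []
  green [(array([243.7, 130.4]), [233, 125, 22, 12, 212], array([ 0.1535, -0.4271,  0.075 ])), (array([369.7, 211.2]), [367, 205, 6, 13, 73], array([0.5416, 0.2152, 0.075 ])), (array([222.9, 231.9]), [220, 226, 7, 13, 73], array([ 0.7952, -0.2168,  0.075 ]))]
```

Call:
{"api": "step_arm", "payload": {
  "increments": [
    {"grip": 0, "delta_pos": [-0.0043, 0.003, 0], "twist": 6},
    {"grip": 0, "delta_pos": [-0.0046, 0.0025, 0], "twist": 6},
    {"grip": 0, "delta_pos": [-0.0049, 0.002, 0], "twist": 6},
    {"grip": 0, "delta_pos": [-0.005, 0.0015, 0], "twist": 6},
    {"grip": 0, "delta_pos": [0, 0, 0], "twist": 0}
  ]
}}

```text
clock: 15.53
position: [0.5592, 0.1796, 0.0368]
ee_rot: [0.544, 0.452, 0.543, -0.452]
contact_force: [1.5, -0.9, 0.1]
width: 0.0002
```

Call:
{"api": "step_arm", "payload": {
  "increments": [
    {"grip": 0, "delta_pos": [-0.0017, 0.0003, 0], "twist": 2},
    {"grip": 0, "delta_pos": [-0.0009, 0.0002, 0], "twist": 1},
    {"grip": 0, "delta_pos": [0, 0, 0], "twist": 0}
  ]
}}

```text
clock: 15.78
position: [0.557, 0.1801, 0.0368]
ee_rot: [0.555, 0.438, 0.555, -0.438]
contact_force: [3.1, -0.6, -1.2]
width: 0.0001
```

Call:
{"api": "step_arm", "payload": {
  "increments": [
    {"grip": 0, "delta_pos": [-0.001, 0.0002, 0], "twist": 1},
    {"grip": 0, "delta_pos": [-0.001, 0.0002, 0], "twist": 0},
    {"grip": 0, "delta_pos": [0, 0, 0], "twist": 0}
  ]
}}

```text
clock: 16.03
position: [0.5551, 0.1803, 0.0368]
ee_rot: [0.56, 0.433, 0.559, -0.432]
contact_force: [4.0, -1.5, -1.1]
width: -0.0004
```

```bash
python3 st.py; python3 look.py | grep -A1 -E "wrist"
```

```text
[0.5551 0.1803 0.0368] yaw -75.44070746411836 F [ 4.  -1.5 -1.1] M [-0.23 -0.63 -0.02] w -0.0004199739714305001 to go [-0.0253  0.0333] q [ 0.2   0.42  1.72 -0.    1.   -0.06]
wrist red [(array([284.2, 265.5]), [270, 240, 30, 53, 984], array([0.5353, 0.1796, 0.085 ]))]
  green [(array([290.8, 187.1]), [243, 159, 94, 55, 4522], array([0.5295, 0.215 , 0.075 ]))]
```

Call:
{"api": "step_arm", "payload": {
  "increments": [
    {"grip": 0, "delta_pos": [-0.001, 0.0002, 0], "twist": 0},
    {"grip": 0, "delta_pos": [0, 0, 0], "twist": 0}
  ]
}}

```text
clock: 16.35
position: [0.555, 0.1805, 0.0369]
ee_rot: [0.561, 0.433, 0.559, -0.432]
contact_force: [6.2, -2.6, -1.8]
width: -0.0001
```

Call:
{"api": "step_arm", "payload": {
  "increments": [
    {"grip": 0, "delta_pos": [-0.001, 0.0002, 0], "twist": 0},
    {"grip": 0, "delta_pos": [0, 0, 0], "twist": 0}
  ]
}}

```text
clock: 16.52
position: [0.555, 0.1804, 0.037]
ee_rot: [0.561, 0.433, 0.558, -0.431]
contact_force: [8.3, -3.4, -2.7]
width: 0.0002
```

The force is rising with no motion, so the clamp is at its stop. I'll back off, rise and step aside for a check.

Call:
{"api": "step_arm", "payload": {
  "increments": [
    {"grip": 0, "delta_pos": [0.01, 0.002, 0], "twist": 0},
    {"grip": 0, "delta_pos": [0.015, 0.003, 0], "twist": 0},
    {"grip": 0, "delta_pos": [0, 0, 0.03], "twist": 0},
    {"grip": 0, "delta_pos": [0, 0, 0.04], "twist": 0},
    {"grip": 0, "delta_pos": [0, 0, 0.04], "twist": 0},
    {"grip": 0, "delta_pos": [-0.04, 0, 0.01], "twist": 0},
    {"grip": 0, "delta_pos": [-0.04, 0, 0], "twist": -6},
    {"grip": 0, "delta_pos": [-0.04, 0, 0], "twist": -6},
    {"grip": 0, "delta_pos": [-0.03, 0, 0], "twist": -7},
    {"grip": 0, "delta_pos": [0, 0, 0], "twist": -7}
  ]
}}

```text
clock: 17.35
position: [0.4175, 0.1857, 0.1559]
ee_rot: [-0.444, -0.545, -0.449, 0.551]
contact_force: [-0.9, -0.6, -0.4]
width: 0.0001
```

Call:
{"api": "step_arm", "payload": {
  "increments": [
    {"grip": 0, "delta_pos": [0, 0, 0], "twist": -7},
    {"grip": 0, "delta_pos": [0, 0, 0], "twist": -7},
    {"grip": 0, "delta_pos": [0, 0, 0], "twist": -7},
    {"grip": 0, "delta_pos": [0, 0, 0], "twist": -7},
    {"grip": 0, "delta_pos": [0, 0, 0], "twist": -7},
    {"grip": 0, "delta_pos": [0, 0, 0], "twist": -7},
    {"grip": 0, "delta_pos": [0, 0, 0], "twist": -7},
    {"grip": 0, "delta_pos": [0, 0, 0], "twist": -7},
    {"grip": 0, "delta_pos": [0, 0, 0], "twist": 0},
    {"grip": 0, "delta_pos": [0, 0, 0], "twist": 0}
  ]
}}

```text
clock: 18.18
position: [0.4261, 0.1862, 0.1563]
ee_rot: [-0.139, -0.692, -0.14, 0.694]
contact_force: [-0.2, -0.1, -0.1]
width: 0.0001
```

```bash
python3 st.py; python3 look.py | cut -c1-700
python3 - <<'E'
from h import *
c=cam("wrist"); g=cv2.cvtColor(c[0],cv2.COLOR_BGR2GRAY).astype(int)
a=np.radians(11.3);ex=np.array([np.cos(a),np.sin(a)]);ey=np.array([-ex[1],ex[0]]); C=np.array([.5295,.2137])
# plate front-left rim: expected top (z .05) corners and knob/pin pixels
print("pin px",proj(c,[.5233,.2447,.049]),"corners",[proj(c,[*(C+x*ex+y*ey),.05]).round(1) for x in(-.035,.035) for y in(-.055,.055)])
p=proj(c,[.5233,.2447,.049]).astype(int); print(g[p[1]-9:p[1]+10:2,p[0]-10:p[0]+11:2])
pv=np.array([.5486,.1311]); 
for th in(86,90,94.5):
    t=np.radians(th); print(th,proj(c,[*(pv+.046*(np.cos(t)*ex+np.sin(t)*ey)),.085]))
E
```

```text
[0.4261 0.1862 0.1563] yaw 22.783941999064695 F [-0.2 -0.1 -0.1] M [-0.04 -0.03  0.  ] w 0.00014863723687959493 to go [0.1037 0.0274] q [0.26 0.14 1.8  0.   1.2  1.43]
wrist red [(array([391.5,  79. ]), [380, 70, 23, 19, 306], array([0.535 , 0.1759, 0.085 ]))]
  green [(array([342.7,  66.4]), [325, 35, 37, 64, 1602], array([0.5301, 0.2138, 0.075 ]))]
  knob exp [472.2955085   19.12978469] piv [438.82528625  87.96723121]
top red [(array([272.7, 194.3]), [270, 192, 6, 6, 23], array([0.5343, 0.1752, 0.085 ]))]
  green [(array([412.9, 129.1]), [406, 122, 14, 16, 121], array([ 0.7264, -0.2375,  0.075 ])), (array([260.5, 189.3]), [256, 177, 10, 25, 83], array([0.5518, 0.2121, 0.075 ])), (array([496.4, 338.9]), [475, 336, 43, 7, 145], array([ 0.1261, -0.4347,  0.075 ])), (array([333.8, 389.5]), [311, 376, 51, 24, 412], array([0.0017, 0.0082, 0.075 ])), (array([352.5, 386.4]), [349, 381, 9, 11, 32], array([ 0.009 , -0.0418,  0.075 ])), (array([278.1, 392.9]), [267, 390, 25, 7, 61], array([-0.0052,  0.1572,  0.075 ]))]
  knob exp [284.97820437 174.0285135 ] piv [288.99873138 191.14351644]
sce
[... 500 characters left out ...]
in px [304.40251752  64.21938062] corners [array([390.8, 125.4]), array([271.5, 100.4]), array([412.6,  41.8]), array([284. ,  12.5])]
[[ 72  72  73  69  65  65  67  70  71  81  94]
 [ 71  72  68  59  51  51  53  57  69  81  93]
 [ 72  70  58  59  89  99  95  65  60  73  92]
 [ 72  67  56  89 106 106 105  98  63  76  93]
 [ 72  65  66  99 102 102 103 102  75  79  94]
 [ 72  68  68  99 103 103 103 100  75  83  92]
 [ 73  70  67  86 105 106 108 108  66  89  94]
 [ 73  73  70  73  81  94  97  85  78  94  94]
 [ 71  74  71  70  71  68  70  76  92  96  90]
 [ 73  72  72  71  73  70  79  94  94  95  87]]
86 [394.17823643  69.43425801]
90 [392.9154756   73.88765861]
94.5 [391.8460987   78.92769449]
```

Knob at (391.5,79.0) against (391.8,78.9) predicted for the stop. The pin top shows as a bright disc inside the dark hole at (304,64), and the grip centre is where I left it. Handing in.

```bash
python3 -c "
from rig import manip
print(manip.sign_off())"
```

```text
the job is handed in; nothing more can be done
None
```

The flow cell is closed. The plate lies flush on the larger base with its hole over the pin. The clamp is swung round to its stop over the plate, and the gripper is clear of everything. The job was handed in at about 18 s of the 72 s allowed.

**Finding the pin:** it sits off-centre in its brass ring, so I aimed at the pin itself at (0.523, 0.245).

**Seating:** the plate went over the pin in steps of 1 mm or less with no resistance. It touched the base at the height expected for flush (TCP z 0.0249 m against 0.0248 m), with a peak of about 10 N before I eased off and let go.

**Last checks:**
- **Clamp:** the knob's image position matches the 1.65 rad stop to within a pixel, and the pushing force stayed under 10 N.
- **Plate:** the pin top shows centred in the hole, and the grip centre is within 1 mm of where I released it.
- **Other things:** the arm met no unexpected contact. I did not re-measure the bottles, tray, wrench, beaker or collar.

**What failed or disagreed:**
- **First grasp:** it closed on nothing. The fingertips stand roughly 25–35 mm behind the reported TCP, so I regrasped by sight and contact, with the TCP reading 15 mm below bench level.
- **Clamp start:** the clamp began at about 12° rather than 0.

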